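# Open the cleaner tin and hold the safety can's sprung spout cap open

## Task

I am about to top up the steel safety can from the oblong tin of shoe cleaner and shall need both hands for the tin. First twist the tin's cap open, anticlockwise as far as it goes (about a quarter turn), and let go of it; then push the safety can's thumb lever against its spring right to its stop, so that the spout stands fully open, and finish while holding it there, because it springs shut as soon as you let go. Leave the other things on the table where they stand.

Things in the scene. Friction and masses are not known exactly. Their poses are not given: they have to be found in the camera images.
- tin: oblong 2.5 litre metal tin, paper label band, 160 x 100 mm, flat top 170 mm high with a rim 2 mm higher; full, heavy, does not move. Origin: centre of its underside, x along its long side, z up. The cap is on the top, 42 mm from the centre towards -x. A wire bail lies folded on the top, 7 mm high, 17 to 70 mm from the centre towards +x.
- cap_top (a point): centre of the flat top of the tin's cap, 198 mm above the table when tight; turns with the cap, z up. The cap is a round ribbed black twist-open pouring cap, 43 mm diameter, 25 mm high (its skirt ends 3 mm above the tin's top), with a 13 mm high, 18 mm thick nozzle standing on it. It is captive: it opens by turning and does not come off.
- cap_turn (a joint): turn of the tin's cap, rad: 0 = screwed tight, grows anticlockwise seen from above, 1.5 = fully open at its stop; starts at 0 to 0.2. The cap rises 1.4 mm per rad, turns with about 0.06 N m of friction and stays where it is left.
- can: 1 litre stainless safety can, round, 124 mm diameter, conical top, 46 mm spout in the middle with its mouth 150 mm high under a sprung spout cap; fixed. Origin: centre of its underside, z up. On its -x side: a grip handle, a bar loop reaching 121 mm from the centre, 127 mm high, with a 12 mm rubber stop stud up to 139 mm high at 90 mm from the centre; above it the thumb lever.
- lever: the can's sprung rocker: thumb lever on the can's -x side of the pivot, spout cap on the other. Origin: middle of the pivot, 36 mm from the can's axis towards the can's -x, 158 mm high; hinge axis along the can's y. Its frame turns with the lever and equals the can's when shut. At the stop the spout cap stands up to about 212 mm high, within 30 mm of the can's axis.
- lever_pad (a point): middle of the upper face of the thumb pad, 78 mm from the pivot; pad 42 mm along the lever, 34 mm wide, 4 mm thick. Shut, the lever points outwards (can's -x) and 35 degrees up, pad about 204 mm high; at the stop it points 15 degrees below level, pad about 140 mm high and 12 mm further out. Its frame turns with the lever like lever's.
- lever_swing (a joint): swing of the can's lever, rad: 0 = spout shut (where the spring keeps it), grows as the pad is pushed down, 0.873 = at its stop, spout fully open. The spring takes about 3 N at the pad's middle to start and about 7 N at the stop; let go, it snaps shut.
- polish_small: flat round polish tin, 80 mm diameter, 26 mm high, bystander between the tin and the can; origin under its centre
- cream_jar: squat glass cream jar with a dark lid, 66 mm diameter, 50 mm high, bystander between the tin and the can; origin under its centre
- polish_large: large round polish tin, 110 mm diameter, 36 mm high, bystander near the robot; origin under its centre
- brush: horsehair shoe brush lying bristles down, 170 x 52 x 46 mm, bystander near the robot; origin under its centre, x along it
- cup: white cup, 80 mm diameter, 95 mm high, bystander at the left; origin under its centre
- flask: brown glass bottle, 52 mm diameter, 140 mm high, bystander at the right; origin under its centre
- bowl: white bowl, 110 mm diameter, 50 mm high, bystander at the right; origin under its centre
Mind the look-alikes: they are no part of the job. What is shaped like the can but green is not meant.

How it is judged:
By the outcome, as a careful person would: the job done as asked, in the order asked, and still so for the second after the job is handed in, while the arm keeps its last pose, push and grip.
It also fails if it takes over 51 s, if anything falls off the work surface, if the arm or the gripper's body presses on something with over 40 N, if the wrist force passes 120 N, or if a joint passes its speed limit or range.

## Robot

A 7-joint arm with a two-finger parallel gripper is mounted at the origin on the work surface. World frame = base frame: x ahead of the robot, y to its left, z up, the work surface at z = 0. Lengths are in m, angles in rad, forces in N, time in s.
With the tool pointing down it reaches from about 0.425 to 0.875 m from the base axis. Payload 4.7 kg.
Tool frame: the origin (TCP) lies midway between the tips of the shut fingers; the grasp point (between the pads) lies 19 mm behind it; z points along the fingers, y is the line along which they close (so a half turn about z gives the same grasp; the last joint's range is limited). The gripper opens to 87 mm and grips with 3 to 60 N. Pads are 19 mm wide; open, the fingers measure 117 mm over their backs; the gripper's body (75 mm by 190 mm) begins 51 mm behind the grasp point.
Start: joints at [-1.316, 0.321, -0.07, 1.45, 0.023, 1.371, -0.057], TCP at [0.155, 0.631, 0.223] pointing down, gripper open.
Joint ranges: [-2.86, 2.86], [-0.3, 2.09], [-1.38, 1.24], [0.06, 2.45], [-1.56, 4.7], [0.09, 2.05], [-2.69, 2.69]. Speed limits (rad/s): [2.57, 2.57, 3.14, 3.14, 3.14, 3.14, 3.14].

## Interface

Orientations are given as a rotation vector (axis times angle).
In Python, from bench import monitor, cams, workorder gives the robot as it stands.
- The arm moves only by the tool move_arm, never from a script. Its arguments are lists of equal length, an entry for each row: "slide": the shift along the tool's x, y, z in cm, a list of three; "roll": the turn about the tool's z in rad. In form: {"slide": [[dx, dy, dz], ...], "roll": [roll, ...]}. A call has 1 to 20 rows; each row is the pose to reach, as a shift and turn from the pose commanded when the call began, along the tool's axes at that moment; what a row does not reach only later rows make up. A row lasts 1/10 s, in which the tool goes at most 50 mm and 8.59 degrees, less where a joint would pass 70% of its speed; a pose out of reach is approached as far as the arm can. A call with a gripper value outside its range is refused whole. "gripper" is the finger opening in cm, from 0 to 8.7, set as the call begins (left out, the last holds). The fingers move at their own pace and stop on an object; "squeeze" is the grip in N (left out, the last holds). Time passes only in rows, so rows that repeat a pose let the fingers close. It gives the time, the measured TCP pose, the force, the opening and the grip force at its end, in the units of the state.
- monitor.get_state(): the state, without advancing time (a new reading comes with each control period).
- cams.get_image(name): name is "scene" or "side" or "wrist"; returns the picture (420x560x3 uint8, red, green, blue); there is no depth.
- cams.get_calibration(name): a dict with "mtx" (3x3 intrinsics, pixels), "R" (3x3) and "t" (3): a world point X has camera coordinates R X + t. Camera axes: x right, y down, z forward; pixel columns grow to the right and rows downward; lengths in m; the calibration is good to about 2 mm. A picture is of the moment at which its call begins: read the wrist's pose just before it. get_calibration takes no time and is no camera call; for the wrist camera it gives the pose at the moment of the call.
- workorder.close_job(): hands the job in; it is judged then, once.
The state is a dict: "time": time; "joint_positions": joint angles; "qd": joint speeds; "joint_torque": joint torques, N m; "position": TCP position; "tool_rot": TCP orientation; "ft_force": force on the tool from outside, world axes, zero at the start; "torque": the same for the moment, N m; "grip_width": opening from 0.0 (shut) to 1.0 (fully open); "grip_force": force on a finger pad.
Only numpy, scipy, OpenCV 4.12 (cv2) and the standard library are available. Lean on these libraries where they do the work, as an engineer would, in place of code of your own. Each camera call takes 0.05 s, during which the arm holds its last target. There are 200 camera calls.

## Working session

There is one attempt and no reset: what is moved stays moved. The work goes in short steps, Python scripts to look and compute and a tool call to move; the robot and the scene stay as the last step left them, time stands still between calls to the robot, and variables do not carry over. Pictures are saved under pics/ and viewed, at most 10 in all, crops included, and the job is handed in when it is done.

Besides the shell and the picture viewer there is one more tool, called after "Emit:" as name([rows], argument=value, ...), one row to a line, values as JSON. move_arm: Moves the arm, as the interface text tells. Its arguments: {"type":"object","properties":{"slide":{"type":"array","items":{"type":"array","items":{"type":"number"}}},"roll":{"type":"array","items":{"type":"number"}},"gripper":{"type":"number"},"squeeze":{"type":"number"}},"required":["slide","roll"]}

```bash
mkdir -p pics
python3 - <<'E'
from bench import monitor, cams
import cv2, json
s=monitor.get_state(); print(s)
for n in("scene","side"):
    c=cams.get_calibration(n); print(n,c)
    cv2.imwrite(f"pics/{n}0.png",cams.get_image(n)[:,:,::-1])
E
```

```text
{'time': 0.0, 'joint_positions': array([-1.31586346,  0.32180024, -0.07008652,  1.45169229,  0.02262228,
        1.37079585, -0.0568867 ]), 'qd': array([ 0.00112923, -0.00044797,  0.00038969, -0.00157572, -0.00029213,
        0.00012272,  0.0008438 ]), 'joint_torque': array([ 9.76675947e-04, -4.91312420e+01, -4.03412059e-01, -3.12520838e+01,
       -6.37270161e-02,  4.39820113e-02,  1.73934013e-04]), 'position': array([0.15495421, 0.63068181, 0.22146764]), 'tool_rot': array([-3.77293982e-01, -3.11874353e+00,  2.99327551e-03]), 'ft_force': array([ 0.25805488, -0.01342906,  0.34690389]), 'torque': array([-0.04121197, -0.02096592, -0.0018583 ]), 'grip_force': 0.0, 'grip_width': 1.0003426652442913}
scene {'mtx': array([[380.38935785,   0.        , 277.94943689],
       [  0.        , 380.38935785, 204.47369758],
       [  0.        ,   0.        ,   1.        ]]), 'R': array([[ 0.61382129,  0.78939449,  0.00893099],
       [ 0.4879126 , -0.37045131, -0.79038416],
       [-0.62061641,  0.48951217, -0.61254642]]), 't': array([-0.30756403, -0.14107555,  1.70772441])}
side {'mtx': array([[511.03141778,   0.        , 277.93242806],
       [  0.        , 511.03141778, 212.72707283],
       [  0.        ,   0.        ,   1.        ]]), 'R': array([[ 0.97869893, -0.20528657, -0.0024142 ],
       [-0.14704136, -0.69271282, -0.706065  ],
       [ 0.14327332,  0.69138005, -0.70814291]]), 't': array([-0.47616688,  0.19585022,  1.55815686])}
```

View pics/scene0.png

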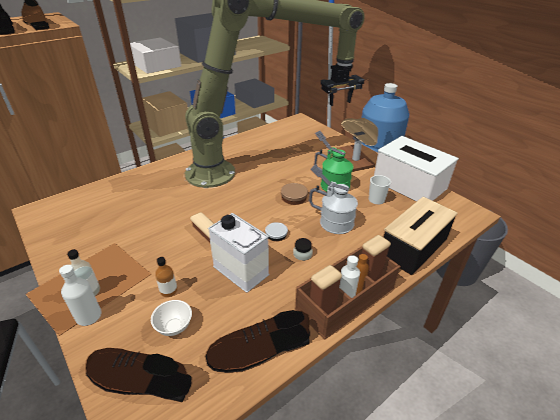

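View pics/side0.png

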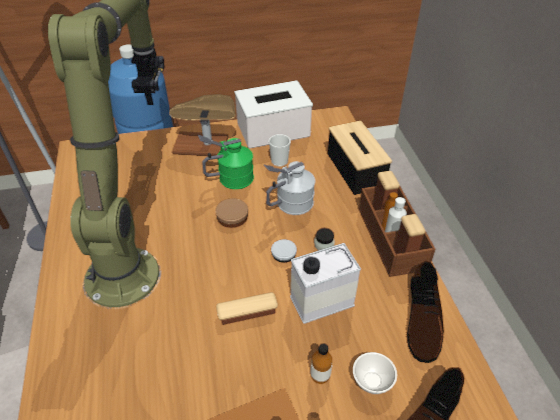

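The scene view shows the tin at (240,250) with its cap at (229,222), the steel can at (338,210) and the green look-alike behind it. In the side view the tin's cap is at (312,265) and the steel can at (296,190), with its lever pointing left. I'll enlarge both regions.

Run:
```python
import cv2, numpy as np
a=cv2.imread("pics/scene0.png");b=cv2.imread("pics/side0.png")
def cr(i,x,y,w,h,k): return cv2.resize(i[y:y+h,x:x+w],None,fx=k,fy=k,interpolation=cv2.INTER_CUBIC)
# each crop 80x60 at 5x -> 400x300
o=np.vstack([np.hstack([cr(a,200,205,80,60,5),cr(a,295,170,80,60,5)]),np.hstack([cr(b,285,240,80,60,5),cr(b,250,155,80,60,5)])])
cv2.imwrite("pics/crop1.png",o)
```

```text
(no output)
```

View pics/crop1.png

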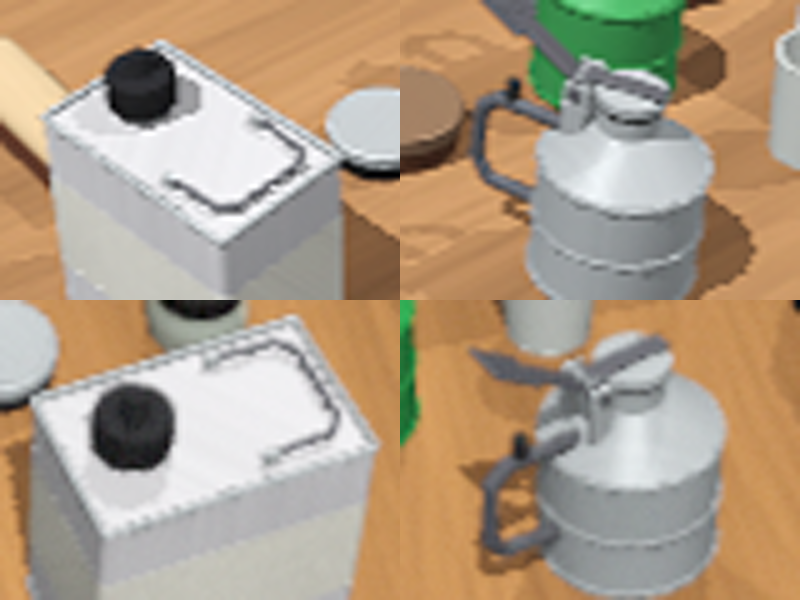

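The crops show the tin-top corners, the cap, the handle with its black stud, and the lever of the steel can clearly. Now I'll cast rays from them.

```bash
cat > h.py <<'E'
import numpy as np
from bench import monitor, cams
def ray(c,p):
    d=c["R"].T@np.linalg.solve(c["mtx"],[p[0],p[1],1.]); return -c["R"].T@c["t"],d/np.linalg.norm(d)
def onz(c,p,z): o,d=ray(c,p); return o+d*(z-o[2])/d[2]
def tri(cs,ps):
    A=np.zeros((3,3));b=np.zeros(3);R=[ray(c,p) for c,p in zip(cs,ps)]
    for o,d in R: M=np.eye(3)-np.outer(d,d);A+=M;b+=M@o
    X=np.linalg.solve(A,b); return X,[1000*np.linalg.norm((np.eye(3)-np.outer(d,d))@(X-o)) for o,d in R]
def proj(c,X): q=c["mtx"]@(c["R"]@np.asarray(X)+c["t"]); return q[:2]/q[2]
E
python3 - <<'E'
from h import *
np.set_printoptions(precision=4,suppress=True)
S=cams.get_calibration("scene");D=cams.get_calibration("side")
sc=[(209,229),(232,213.6),(268,237),(244.4,254.6)]
sd=[(306.4,287),(292,260),(344.4,243.6),(360.2,269)]
def f(q,off): return (q[0]/5+off[0],q[1]/5+off[1])
for a,b in zip(sc,sd): print(onz(S,a,.172)[:2],onz(D,b,.172)[:2],tri([S,D],[a,b]))
A=np.array([onz(S,p,.172) for p in sc]);B=np.array([onz(D,p,.172) for p in sd])
for Q in(A,B):
    print(Q.mean(0),[np.linalg.norm(Q[i]-Q[(i+1)%4]) for i in range(4)])
    v=(Q[2]+Q[3]-Q[0]-Q[1]);v=v if np.linalg.norm(v)>.25 else Q[1]+Q[2]-Q[0]-Q[3]; print("yaw",np.arctan2(v[1],v[0]))
# cap silhouettes crop: nozzle top centre-ish
print("stud",tri([S,D],[f((113,82),(295,170)),f((120,137),(250,155))]))
print("pivot",tri([S,D],[f((190,70),(295,170)),f((178,75),(250,155))]))
# axis planes
ns=[]
for c,l,r in((S,f((132,170),(295,170)),f((310,175),(295,170))),(D,f((138,170),(250,155)),f((322,170),(250,155)))):
    o,d1=ray(c,l);_,d2=ray(c,r); h1=d1[:2]/np.linalg.norm(d1[:2]);h2=d2[:2]/np.linalg.norm(d2[:2])
    d=h1+h2; n=np.array([-d[1],d[0]])/np.linalg.norm(d); ns.append((n,n@o[:2]))
    print("halfangle radius@", np.arccos(h1@h2)/2)
ax=np.linalg.solve([n for n,_ in ns],[k for _,k in ns]);print("axis",ax)
for n,c in(("s",S),("d",D)): print(n,proj(c,[*ax,0.15]),proj(c,[*ax,0.0]))
E
```

```text
[ 0.5116 -0.2743] [ 0.5041 -0.2761] (array([ 0.5054, -0.2716,  0.166 ]), [np.float64(0.16179488441997553), np.float64(0.1617948844199323)])
[ 0.4911 -0.1793] [ 0.4879 -0.1806] (array([ 0.4885, -0.1781,  0.1693]), [np.float64(0.32069640992848264), np.float64(0.3206964099283988)])
[ 0.6482 -0.1537] [ 0.6439 -0.1533] (array([ 0.645 , -0.151 ,  0.1686]), [np.float64(0.3925243521390283), np.float64(0.39252435213906367)])
[ 0.6663 -0.2496] [ 0.6584 -0.2484] (array([ 0.6605, -0.2453,  0.166 ]), [np.float64(1.1116784976582537), np.float64(1.1116784976582201)])
[ 0.5793 -0.2142  0.172 ] [np.float64(0.09715410054788455), np.float64(0.159217166913317), np.float64(0.09765585600087112), np.float64(0.15672527702325365)]
yaw 0.16005953640991227
[ 0.5736 -0.2146  0.172 ] [np.float64(0.09678087814673164), np.float64(0.15830318154176914), np.float64(0.0961508188039659), np.float64(0.15680057411902956)]
yaw 0.17540217334420732
stud (array([0.5106, 0.1749, 0.1385]), [np.float64(0.06192654664559309), np.float64(0.061926546645597956)])
pivot (array([0.5553, 0.2055, 0.1595]), [np.float64(1.413287380690957), np.float64(1.4132873806908992)])
halfangle radius@ 0.05684976359928554
halfangle radius@ 0.04858618234063484
axis [0.5934 0.2092]
s [340.8286 191.059 ] [336.4682 223.1915]
d [296.5546 169.5041] [295.5517 202.3456]
```

Emit:
move_arm([
  [0,0,-5],
  [0,0,-10],
  [0,0,-13],
  [-4,-3,-13],
  [-8,-6.5,-13],
  [-12,-10,-13],
  [-16,-13,-13],
  [-20,-16,-13],
  [-24,-19,-13],
  [-28,-22.5,-13],
  [-32,-26,-13],
  [-36,-29,-13],
  [-37.7,-30,-13],
  [-37.7,-30,-13],
  [-37.7,-30,-13],
  [-37.7,-30,-13],
], roll=[0,0,0,0.15,0.3,0.45,0.6,0.75,0.9,1.05,1.2,1.35,1.5,1.65,1.65,1.65], gripper=6.8, squeeze=18)

```text
time: 1.7
position: [0.449, 0.2507, 0.3522]
tool_rot: [-2.542, -1.845, 0.001]
ft_force: [-0.4, 0.5, 0.1]
grip_width: 0.779
grip_force: 0.0
```

Run:
```python
from h import *
import cv2
s=monitor.get_state(); print(s["position"],s["tool_rot"],s["joint_positions"],s["grip_width"])
c=cams.get_calibration("wrist"); print(c); np.save("w1.npy",c,allow_pickle=True)
cv2.imwrite("pics/w1.png",cams.get_image("wrist")[:,:,::-1])
```

```text
[0.4490115  0.25065794 0.35222402] [-2.54213648e+00 -1.84517107e+00  9.96669863e-04] [-0.903984   -0.01032947  0.34203051  1.57336279  0.00311099  1.5786203
 -0.87703421] 0.7794164761855412
{'mtx': array([[346.191824  ,   0.        , 278.89705327],
       [  0.        , 346.191824  , 206.39811003],
       [  0.        ,   0.        ,   1.        ]]), 'R': array([[ 9.51059488e-01, -3.09007603e-01, -3.88942008e-04],
       [-2.98828514e-01, -9.20049369e-01,  2.53398260e-01],
       [-7.86598349e-02, -2.40880593e-01, -9.67361965e-01]]), 't': array([-0.3502297 ,  0.30049951,  0.61041443])}
```

View pics/w1.png

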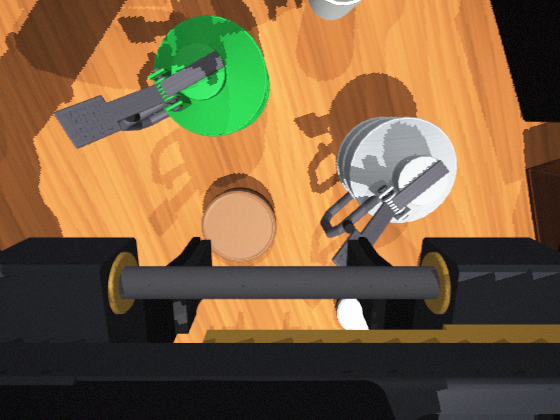

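The wrist view shows the steel can at (398,168), its spout cap at about (425,183), the pivot at about (393,205), and the lever running down-left to behind the finger at (345,258). The green decoy is at upper left.

Run:
```python
from h import *
np.set_printoptions(precision=4,suppress=True)
c=np.load("w1.npy",allow_pickle=True).item()
print("spout",onz(c,(424,184),.158),"pivot",onz(c,(393,204),.158))
for th in (.37,.393,.45,.5,.55,.6):
    u=np.array([np.cos(th),np.sin(th)])
    a=np.array([.5934,.2092])
    print(th,"piv",proj(c,[*(a-.036*u),.158]),"pad",proj(c,[*(a-.1*u),.2035]),"stud",proj(c,[*(a-.09*u),.139]),"handle",proj(c,[*(a-.121*u),.12]))
print("ax150",proj(c,[.5934,.2092,.15]),proj(c,[.5934,.2092,.0]))
```

```text
spout [0.5937 0.2027 0.158 ] pivot [0.558  0.1917 0.158 ]
0.37 piv [393.7574 199.5404] pad [353.7608 251.5788] stud [349.0332 224.8295] handle [325.1485 235.5413]
0.393 piv [394.2083 200.1244] pad [355.1929 253.294 ] stud [350.128  226.1623] handle [326.5685 237.2184]
0.45 piv [395.3867 201.5198] pad [358.9123 257.3803] stud [352.9735 229.3412] handle [330.2492 241.2147]
0.5 piv [396.4895 202.6807] pad [362.367  260.7664] stud [355.6188 231.9789] handle [333.6598 244.5269]
0.55 piv [397.6539 203.7798] pad [365.9923 263.9613] stud [358.3966 234.4708] handle [337.2314 247.6525]
0.6 piv [398.877  204.8147] pad [369.7792 266.9596] stud [361.3001 236.8121] handle [340.9556 250.5863]
ax150 [419.3761 176.9817] [379.707  159.6635]
```

Emit:
move_arm([
  [0,0,0],
], roll=[0])

```text
time: 1.85
position: [0.4489, 0.251, 0.3524]
tool_rot: [-2.543, -1.844, 0.0]
ft_force: [1.5, 0.7, -0.3]
grip_width: 0.782
grip_force: 0.0
```

Emit:
move_arm([
  [-4,1.7,0],
  [-8,3.4,0],
  [-12,5.1,0],
  [-16,6.9,0],
  [-20,8.6,0.5],
  [-24,10.3,1],
  [-28,12,1.5],
  [-32,13.8,2],
  [-36,15.5,2],
  [-40,17.2,2],
  [-44,19,2],
  [-46.5,20,2],
  [-47.8,20.6,2],
  [-47.8,20.6,2],
  [-47.8,20.6,2],
], roll=[0.05,0.1,0.15,0.2,0.25,0.3,0.36,0.36,0.36,0.36,0.36,0.36,0.36,0.36,0.36])

```text
time: 3.35
position: [0.4951, -0.2675, 0.3323]
tool_rot: [-2.833, -1.356, 0.0]
ft_force: [-0.3, -0.9, 0.2]
grip_width: 0.78
grip_force: 0.0
```

Run:
```python
from h import *
import cv2
s=monitor.get_state(); print(s["position"],s["tool_rot"],s["joint_positions"],s["grip_width"])
c=cams.get_calibration("wrist"); np.save("w2.npy",c,allow_pickle=True)
cv2.imwrite("pics/w2.png",cams.get_image("wrist")[:,:,::-1])
print(proj(c,[.534,-.2205,.198]),proj(c,[.575,-.2135,.17]))
```

```text
[ 0.49506619 -0.2675295   0.33229015] [-2.83331535e+00 -1.35551850e+00  4.92713931e-04] [-0.39497193  0.13388653  0.94630028  1.51824595 -0.10866745  1.54568052
 -0.12844203] 0.7800105324676174
[278.77409942 125.13091242] [309.80065913  88.33784927]
```

View pics/w2.png

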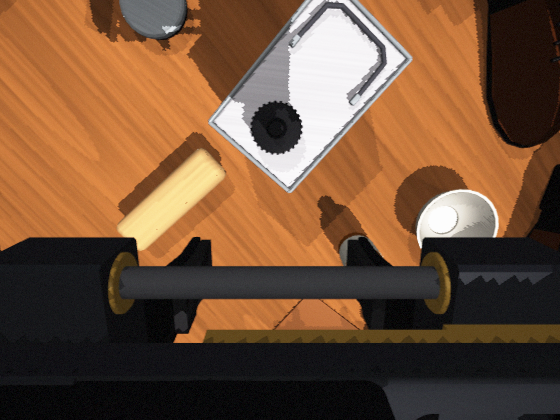

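The wrist view shows the tin's black ribbed cap at about (276,127), only 3 px from where I predicted it.

Run:
```python
from h import *
import cv2
np.set_printoptions(precision=4,suppress=True)
c=np.load("w2.npy",allow_pickle=True).item()
g=cv2.imread("pics/w2.png")[85:165,240:312].max(2)
n,l,st,ce=cv2.connectedComponentsWithStats((g<60).astype(np.uint8))
i=1+st[1:,4].argmax(); p=ce[i]+[240,85]; print(p,st[i])
m=(l==i).astype(np.uint8); k,_=cv2.findContours(m,0,2); (e,r)=cv2.minEnclosingCircle(max(k,key=len)); print(np.array(e)+[240,85],r)
P=onz(c,p,.194); print(P)
X=[cams.get_calibration("scene"),cams.get_calibration("side")]
s=monitor.get_state()
from scipy.spatial.transform import Rotation as Ro
R=Ro.from_rotvec(s["tool_rot"]).as_matrix(); print("R",R); print("slide cm",100*R.T@(np.array([P[0],P[1],.179])-s["position"]))
```

```text
[275.9227 126.9656] [  11   16   51   53 2006]
[276.071  126.9257] 26.390241622924805
[ 0.5311 -0.2202  0.194 ]
R [[ 0.6267  0.7793 -0.0001]
 [ 0.7793 -0.6267  0.0009]
 [ 0.0006 -0.0007 -1.    ]]
slide cm [ 5.8763 -0.1275 15.343 ]
```

Emit:
move_arm([
  [3,0,2],
  [5.9,-0.1,6],
  [5.9,-0.1,10],
  [5.9,-0.1,12],
  [5.9,-0.1,13.5],
  [5.9,-0.1,14.5],
  [5.9,-0.1,15.2],
  [5.9,-0.1,15.2],
  [5.9,-0.1,15.2],
], roll=[0,0,0,0,0,0,0,0,0])

```text
time: 4.3
position: [0.5316, -0.2223, 0.1814]
tool_rot: [2.834, 1.353, 0.002]
ft_force: [-0.6, -0.2, 0.0]
grip_width: 0.779
grip_force: 0.0
```

Emit:
move_arm([
  [0,0,0],
  [0,0,0],
  [0,0,0],
  [0,0,0],
  [0,0,0],
  [0,0,0],
], roll=[0,0,0,0,0,0], gripper=3.5, squeeze=18)

```text
time: 4.9
position: [0.5297, -0.2208, 0.1804]
tool_rot: [-2.831, -1.352, 0.003]
ft_force: [-5.8, 4.6, 3.4]
grip_width: 0.481
grip_force: 18.0
```

Emit:
move_arm([
  [0,-0.2,0],
  [0,-0.2,0],
  [0,-0.2,0],
  [0,-0.2,-0.05],
  [0,-0.2,-0.05],
  [0,-0.2,-0.05],
  [0,-0.2,-0.1],
  [0,-0.2,-0.1],
  [0,-0.2,-0.1],
  [0,-0.2,-0.15],
  [0,-0.2,-0.15],
  [0,-0.2,-0.2],
  [0,-0.2,-0.2],
  [0,-0.2,-0.2],
], roll=[0,-0.12,-0.24,-0.36,-0.48,-0.6,-0.72,-0.84,-0.96,-1.08,-1.2,-1.3,-1.3,-1.3])

```text
time: 6.3
position: [0.5308, -0.2208, 0.1827]
tool_rot: [1.439, 2.789, 0.001]
ft_force: [4.8, 0.4, -2.4]
grip_width: 0.484
grip_force: 18.0
```

Run:
```python
from h import *
s=monitor.get_state(); print({k:s[k] for k in("position","tool_rot","joint_positions","ft_force","torque","grip_force","grip_width")})
```

```text
{'position': array([ 0.53083629, -0.22080534,  0.18272988]), 'tool_rot': array([1.43915690e+00, 2.78937844e+00, 9.11125663e-04]), 'joint_positions': array([-0.27073601,  0.21224237,  0.70910619,  1.72239641, -0.14516222,
        1.25731639,  1.08998602]), 'ft_force': array([ 4.75710495,  0.44922871, -2.40106079]), 'torque': array([-0.22269632, -1.06949303,  0.05387526]), 'grip_force': 17.994884848594666, 'grip_width': 0.48404248011623446}
```

Emit:
move_arm([
  [0,0,0],
  [0,0,0],
  [0,0,0],
  [0,0,0],
  [0,0,0],
], roll=[-0.08,-0.16,-0.24,-0.3,-0.3])

```text
time: 6.8
position: [0.5306, -0.2202, 0.1828]
tool_rot: [1.006, 2.974, 0.002]
ft_force: [4.4, 1.8, -0.8]
grip_width: 0.484
grip_force: 18.0
```

Run:
```python
from h import *
s=monitor.get_state(); print({k:s[k] for k in("position","tool_rot","joint_positions","ft_force","torque","grip_force","grip_width")})
```

```text
{'position': array([ 0.53056069, -0.22015798,  0.18279034]), 'tool_rot': array([1.00605394e+00, 2.97431015e+00, 2.08747533e-03]), 'joint_positions': array([-0.24033693,  0.2075065 ,  0.67256036,  1.72152846, -0.13687445,
        1.25798322,  1.38229592]), 'ft_force': array([ 4.44134383,  1.84216048, -0.77796389]), 'torque': array([ 0.29318909, -1.05704902, -0.19535651]), 'grip_force': 17.999144196510315, 'grip_width': 0.48374909534920574}
```

Emit:
move_arm([
  [0,0,0],
  [0,0,0],
  [0,0,0],
], roll=[-0.07,-0.12,-0.12])

```text
time: 7.1
position: [0.5304, -0.22, 0.1828]
tool_rot: [0.827, 3.029, 0.002]
ft_force: [5.1, 1.9, -1.4]
grip_width: 0.487
grip_force: 18.0
```

Run:
```python
from h import *
s=monitor.get_state(); print({k:s[k] for k in("position","tool_rot","ft_force","torque")})
```

```text
{'position': array([ 0.53041899, -0.21997486,  0.18277628]), 'tool_rot': array([8.26950094e-01, 3.02939570e+00, 2.18486762e-03]), 'ft_force': array([ 5.08672074,  1.92871039, -1.35687333]), 'torque': array([ 0.47694516, -0.98759   , -0.36693766])}
```

The moment climbs to 0.37 N m, so the cap is at its stop. Release and lift.

Emit:
move_arm([
  [0,0,0],
  [0,0,0],
  [0,0,0],
  [0,0,0],
  [0,0,-2],
  [0,0,-5],
  [0,0,-10],
  [0,0,-15],
  [0,0,-15],
], roll=[0,0,0,0,0,0,0,0,0], gripper=7.5)

```text
time: 8.0
position: [0.5318, -0.2228, 0.34]
tool_rot: [0.823, 3.02, -0.0]
ft_force: [0.9, -0.9, -0.9]
grip_width: 0.862
grip_force: 0.0
```

Run:
```python
from h import *
from scipy.spatial.transform import Rotation as Ro
np.set_printoptions(precision=4,suppress=True)
s=monitor.get_state(); R=Ro.from_rotvec(s["tool_rot"]).as_matrix(); print(s["position"],R,s["joint_positions"],s["ft_force"])
# view pose: roll so tool x points along can -x reversed etc.
a=np.array([.594,.206]);th=.37;u=np.array([np.cos(th),np.sin(th)])
print("pad shut",a-.1*u,"pad stop",a-.1115*u)
```

```text
[ 0.5318 -0.2228  0.34  ] [[-0.8618  0.5071  0.011 ]
 [ 0.5071  0.8619 -0.0032]
 [-0.0111  0.0028 -0.9999]] [-0.2441  0.135   0.6731  1.4754 -0.0856  1.5491  1.4644] [ 0.9104 -0.9476 -0.895 ]
pad shut [0.5008 0.1698] pad stop [0.49   0.1657]
```

Emit:
move_arm([
  [2.5,2.7,0],
  [5,5.4,0],
  [7.5,8,0],
  [10,10.7,0],
  [12.5,13.4,0],
  [15,16,0],
  [17.5,18.8,0],
  [20,21.5,0],
  [22.5,24.2,0],
  [25,26.9,0],
  [26,28,0],
  [26,28,0],
  [26,28,0],
  [26,28,0],
  [26,28,0],
  [26,28,0],
  [26,28,0],
], roll=[0.14,0.28,0.42,0.56,0.7,0.84,0.98,1.12,1.26,1.4,1.54,1.68,1.82,1.96,2.1,2.24,2.24], gripper=0)

```text
time: 9.7
position: [0.4469, 0.1518, 0.3322]
tool_rot: [3.088, 0.577, -0.001]
ft_force: [0.9, -0.5, 0.6]
grip_width: 0.006
grip_force: 0.0
```

Run:
```python
from h import *
import cv2
s=monitor.get_state(); print(s["position"],s["tool_rot"],s["joint_positions"],s["grip_width"])
c=cams.get_calibration("wrist"); np.save("w3.npy",c,allow_pickle=True)
cv2.imwrite("pics/w3.png",cams.get_image("wrist")[:,:,::-1])
d=cv2.imread("pics/side0.png")
cv2.imwrite("pics/side1.png",cams.get_image("side")[:,:,::-1])
cv2.imwrite("pics/scene1.png",cams.get_image("scene")[:,:,::-1])
w=np.load("w1.npy",allow_pickle=True).item()
print("green spout",onz(w,(208,72),.158),"pad",onz(w,(85,120),.204))
```

```text
[0.44694883 0.15181347 0.33220711] [ 3.08759974e+00  5.77235061e-01 -1.12895073e-03] [-0.58240225 -0.09722886  0.18289352  1.69371879  0.01799597  1.54430422
 -1.60200269] 0.0056238488466368985
green spout [0.41828329 0.37531526 0.158     ] pad [0.30930515 0.36400083 0.204     ]
```

View pics/w3.png

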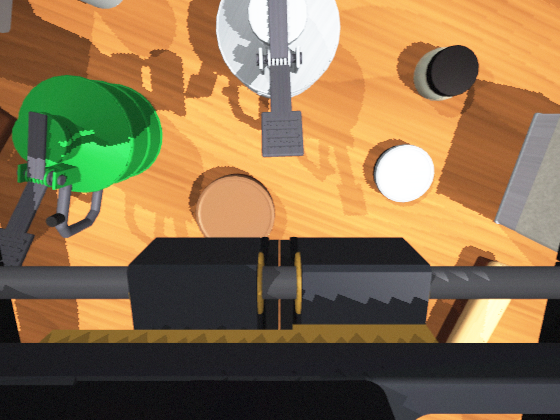

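The wrist view shows the pad with corners (265,112), (299,112), (303,156), (261,157), the pivot at about (280,61), and the lever pointing straight down the picture. The decoy stands well to the left.

Run:
```python
from h import *
from scipy.spatial.transform import Rotation as Ro
np.set_printoptions(precision=4,suppress=True)
c=np.load("w3.npy",allow_pickle=True).item()
dz=.021*np.sin(np.radians(35))
inn=[onz(c,p,.204-dz) for p in((265,112),(299,112))]; out=[onz(c,p,.204+dz) for p in((303,156),(261,157))]
print(inn,out,"width",np.linalg.norm(inn[0]-inn[1]),np.linalg.norm(out[0]-out[1]))
i=(inn[0]+inn[1])/2;o=(out[0]+out[1])/2
print("len",np.linalg.norm(i-o),"mid",(i+o)/2,"piv",onz(c,(280.5,61),.16),"ang pad",np.arctan2(*(i-o)[1::-1]))
m=(i+o)/2; pv=onz(c,(280.5,61),.16); v=pv-m; th=np.arctan2(v[1],v[0]);print("th",th,"hdist (exp .064)",np.hypot(v[0],v[1]))
s=monitor.get_state();R=Ro.from_rotvec(s["tool_rot"]).as_matrix();print(R[:,:2].T, "tool x yaw",np.arctan2(R[1,0],R[0,0]))
for n,z in(("shut",.204),("stop",.14)):
    u=v[:2]/np.hypot(*v[:2]); t=m[:2]-(0 if n=="shut" else .0115)*u
    print(n,t,100*R.T@(np.array([*t,z])-s["position"]))
```

```text
[array([0.5103, 0.1877, 0.192 ]), array([0.5207, 0.161 , 0.192 ])] [array([0.4896, 0.1465, 0.216 ]), array([0.4767, 0.1775, 0.216 ])] width 0.028635929036139172 0.03361932716507398
len 0.042154232476883435 mid [0.4993 0.1682 0.204 ] piv [0.5566 0.1916 0.16  ] ang pad 0.3664111916006163
th 0.3882067847296558 hdist (exp .064) 0.06184374777581533
[[ 0.9311  0.3646 -0.0004]
 [ 0.3646 -0.9311  0.0001]] tool x yaw 0.3732565964843854
shut [0.4993 0.1682] [ 5.4683  0.4059 12.8333]
stop [0.4887 0.1638] [ 4.3211  0.4223 19.2338]
```

Emit:
move_arm([
  [2,0.2,3],
  [4.4,0.4,6],
  [4.4,0.4,9],
  [4.4,0.4,11],
  [4.4,0.4,12],
  [4.4,0.4,12.7],
  [4.4,0.4,13.4],
  [4.4,0.4,14.1],
  [4.4,0.4,14.8],
  [4.4,0.4,15.5],
  [4.4,0.4,16.2],
  [4.4,0.4,16.9],
  [4.4,0.4,17.5],
  [4.4,0.4,18],
  [4.4,0.4,18.4],
  [4.4,0.4,18.7],
  [4.4,0.4,18.9],
  [4.4,0.4,18.9],
  [4.4,0.4,18.9],
], roll=[0,0,0,0,0,0,0,0,0,0,0,0,0,0,0,0,0,0,0])

```text
time: 11.75
position: [0.49, 0.1647, 0.1443]
tool_rot: [-3.087, -0.579, -0.002]
ft_force: [-1.0, -1.4, 7.5]
grip_width: 0.007
grip_force: 4.1
```

Emit:
move_arm([
  [0,0,0.1],
  [0,0,0.2],
  [0,0,0.3],
  [0,0,0.4],
  [0,0,0.4],
  [0,0,0.4],
], roll=[0,0,0,0,0,0])

```text
time: 12.35
position: [0.4905, 0.1649, 0.1423]
tool_rot: [-3.087, -0.579, -0.004]
ft_force: [-5.0, -1.8, 18.2]
grip_width: 0.005
grip_force: 9.2
```

The force has risen to 18 N while the tool barely moves, so the lever is at its stop. I'll check the lever and cap by eye.

Run:
```python
from h import *
import cv2
def cr(i,x,y,w,h,k): return cv2.resize(i[y:y+h,x:x+w],None,fx=k,fy=k,interpolation=cv2.INTER_CUBIC)
a=cams.get_image("scene")[:,:,::-1];b=cams.get_image("side")[:,:,::-1]
o=np.vstack([np.hstack([cr(a,200,205,80,60,5),cr(a,290,150,80,60,5)]),np.hstack([cr(b,285,240,80,60,5),cr(b,250,140,80,60,5)])])
cv2.imwrite("pics/fin.png",o)
s=monitor.get_state();print(s["position"],s["ft_force"],s["torque"])
```

```text
[0.49044299 0.16489648 0.14229463] [-4.59964678 -2.87237998 18.23972647] [-0.55248632  1.27936434  0.06967718]
```

View pics/fin.png

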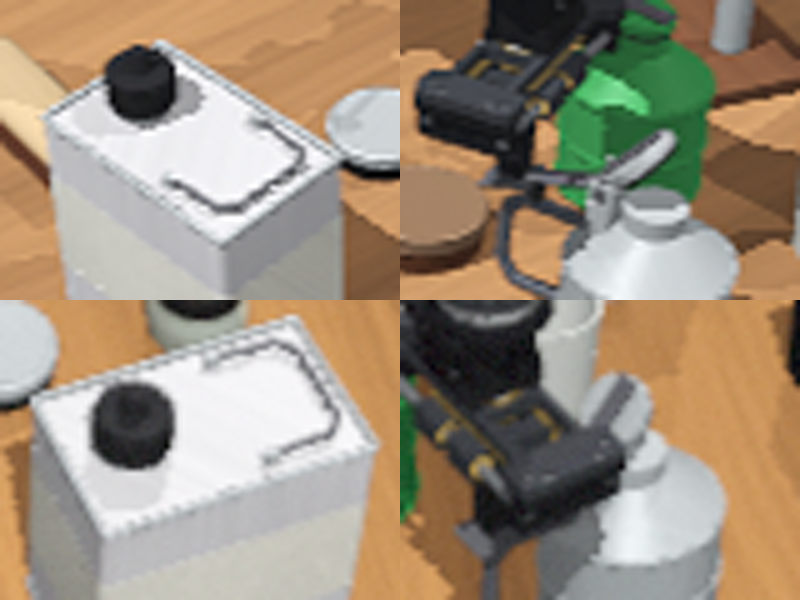

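The spout cap stands open, the fingers press the pad down on its stop, and nothing else on the tin has moved. Handing in.

```bash
python3 -c "
from bench import workorder; print(workorder.close_job())"
```

```text
the job is handed in; nothing more can be done
None
```

I twisted the tin's cap anticlockwise until it hit its stop and let go of it. The arm is now holding the safety can's lever at its stop with about 18 N, spout open, and the job was handed in at about 12.5 s; the turning moment showed the cap had reached its stop, but the pictures were too coarse to confirm it.

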